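# Unlatch a sprung box cover with its pedal and hold it just below balance

### The job

The spring of the small finishing box's cover is to be adjusted: press the box's pedal right down to its stop so that the catch lets the cover pop ajar, and let the pedal come up again. Then take the cover by its bar handle and raise it clearly past its balance point (pointer beyond the stud on the side plate) without letting it fly open to its stop. Bring it back and finish still holding it, at rest just below the balance point, about ten degrees short of the stud; leave the other things on the bench where they are.

Things in the scene. Friction and masses are not known exactly. Their poses are not given: they have to be found in the camera images.
- pedal_pad (a point): Middle of the top of the pedal's tread: dark ribbed steel plate 38 (x) x 36 (y) mm in front of the box, near its front left corner, 67 mm above the bench at rest; press it straight down 17 mm to the stop. Its pivot is 66 mm behind and 26 mm below this point. Between tread and box an upright catch arm, 16 mm wide, rises from the pivot; nothing is above the tread.
- pedal (a joint): Pedal angle (rad): 0 = up, at rest; 0.26 = fully down at its stop. A spring brings it back; it takes about 5 N on the tread to start and 11 N at the stop. The catch lets go of the cover at about 0.09.
- cover (a joint): Cover angle (rad): 0 = shut (0.01 while latched), 1.57 = upright, 1.75 = open stop. Once unlatched, a sprung plunger lifts it ajar to about 0.15, where it stays. From there up to the balance point at 1.15 its weight wins and it sinks back; above 1.15 its hinge spring wins and it swings open by itself. It takes under 2 N at the handle anywhere.
- cover_handle (a point): Centre of the cover's grab bar: round dark steel, 10 mm thick, parallel to the hinge (box's y), 60 mm clear between two 8 mm end arms that carry it 42 mm in front of the cover's front edge (37 mm free gap). It lies level with the cover plate, 106 mm above the bench when shut. Being round, it turns in the fingers as the cover swings. The point turns with the cover.
- cover_hinge (a point): Middle of the hinge line at the box's far rim, fixed to the box, 106 mm above the bench; axes as the box's: x from its front to its back, y along the hinge, z up. The handle's centre is 179 mm from the hinge line, at y = -20 mm; when shut it is level with the hinge, straight in front (-x), and it swings up about y. The cover is a 137 x 156 x 8 mm steel plate.
- finishing_box: Grey steel box, 130 (x) x 160 (y) x 106 mm high, fixed; origin under its centre, x from its front (pedal, handle) to its back, yaw -0.3 to 0.2. On its left side (+y) a round plate of 56 mm radius about the hinge carries a stud at its edge; the pointer bar on the cover's side points at the stud at the balance point (1.15 rad).
- ring_clamp: Bystander: wooden ring clamp 30 x 150 x 31 mm, lying left of the pedal, its long axis pointing away from the robot; origin under its centre.
- cast_lump: Bystander: white rough casting 38 x 38 x 23 mm, right of the pedal and in front of the box; origin under its centre.
- plaster_disc: Bystander: white plaster disc, 23 mm across and 9 mm high, left of the box; origin under its centre.

How it is judged:
On the way, in this order (a step that is already met when the one before it is completed fails the run):
1. the pedal is pressed down to its stop (value of joint pedal above 0.235 rad), for 0.2 s.
2. the cover is held past its balance point (value of joint cover above 1.18 rad and contact force between the fingers and cover above 0.1 N), for 0.2 s.
At the end, for the whole second after the job is handed in: The fingers still hold the cover (contact over 0.1 N), which stands still (under 0.05 rad/s) just below its balance point, between 0.85 and 1.11 rad open; the pedal is back up (under 0.03 rad) (value of joint cover between 0.85 and 1.11 rad and velocity of joint cover between -0.05 and 0.05 rad/s and contact force between the fingers and cover above 0.1 N and value of joint pedal below 0.03 rad); the arm keeps its last pose, push and grip.
It fails at once if the cover flies open towards its stop (value of joint cover above 1.62 rad).
It fails at once if the ring clamp is knocked aside (distance of ring_clamp from where it was at the start of the episode above 0.03 m).
It fails at once if the plaster disc is knocked aside (distance of plaster_disc from where it was at the start of the episode above 0.03 m).
It fails at once if the casting is knocked aside (distance of cast_lump from where it was at the start of the episode above 0.03 m).
It also fails if it takes over 51 s, if anything falls off the work surface, if the arm or the gripper's body presses on something with over 40 N, if the wrist force passes 120 N, or if a joint passes its speed limit or range.

### The arm

A 6-joint arm with a two-finger parallel gripper is mounted at the origin on a cart in front of the work surface, level with it; the furniture and walls round the work are solid. World frame = base frame: x ahead of the robot, y to its left, z up, the work surface at z = 0. Lengths are in m, angles in rad, forces in N, time in s.
With the tool pointing down it reaches from about 0.2 to 0.875 m from the base axis. Payload 3.4 kg.
Tool frame: the origin (TCP) lies between the finger pads; the fingertips stand r.tips_ahead ahead of it and the grasp point (between the pads) lies 6 mm ahead of it (r.tips_ahead is the distance from the TCP to the fingertips, in m); y points along the fingers, x is the direction in which the jaws open and shut, and the axes are right-handed (so a half turn about y gives the same grasp; the last joint's range is limited). The gripper opens to 94 mm and grips with 3 to 60 N. Pads are 16 mm wide; open, the fingers measure 119 mm over their backs; the gripper's body (75 mm by 177 mm) begins 78 mm behind the grasp point.
Start: joints at [-1.332, 0.276, 1.505, -0, 1.361, -0.121], TCP at [0.202, -0.538, 0.23] pointing down, gripper open.
Joint ranges: [-2.89, 2.89], [-0.75, 2.08], [0.22, 2.7], [-1.18, 4.32], [0.11, 2.71], [-2.7, 2.7]. Speed limits (rad/s): [2.57, 2.57, 3.14, 3.14, 3.14, 3.14].

### API

Orientations are given as a 3x3 rotation matrix whose columns are the frame's x, y, z axes.
In Python, from workcell import r, eyes gives the robot as it stands.
- The arm moves only by the tool apply_moves, never from a script. Its argument "series" is a list of rows, each a list of 3 entries, a list of its own where there are three numbers: the shift along the tool's x, y, z in mm, then the turn, a rotation vector about the tool's x, y, z in rad, then the finger opening in mm, from 0 to 94. A call has 1 to 12 rows; each row shifts and turns the pose as measured when the row begins, along the tool's axes as they then stand; what a row does not reach is not made up. A row lasts 1/10 s, in which the tool goes at most 50 mm and 8.59 degrees, less where a joint would pass 70% of its speed; a pose out of reach is approached as far as the arm can. A call is refused whole if a number of a shift passes 50 or a number of a turn 0.15, either way. A call with a gripper value outside its range is refused whole. The fingers move at their own pace and stop on an object; the grip force is fixed at half the most. Time passes only in rows, so rows that do not move let the fingers close. It gives the time, the measured TCP pose, the force and the opening at its end, in the units of the state.
- r.state(): the state, without advancing time (a new reading comes with each control period).
- eyes.get_image(name): name is "scene" or "top" or "wrist"; returns the picture (400x640x3 uint8, blue, green, red); there is no depth.
- eyes.calibration(name): a dict with "mtx" (3x3 intrinsics, pixels), "dist_coeffs" ([k1, k2, p1, p2, k3] as OpenCV has them; the pictures are not rectified), "R" (3x3) and "t" (3): a world point X has camera coordinates R X + t. Camera axes: x right, y down, z forward; pixel columns grow to the right and rows downward; lengths in m; the calibration is good to about 2 mm. A picture is of the moment at which its call begins: read the wrist's pose just before it. calibration takes no time and is no camera call; for the wrist camera it gives the pose at the moment of the call.
- r.finish_job(): hands the job in, once; it reports no verdict.
The state is a dict: "clock": time; "q": joint angles; "qd": joint speeds; "tau": joint torques, N m; "tcp_pos": TCP position; "eef_rot": TCP orientation; "wrist_force": force on the tool from outside, world axes, zero at the start; "torque": the same for the moment, N m; "grip_width": opening from 0.0 (shut) to 1.0 (fully open).
Only numpy, scipy, OpenCV 4.12 (cv2) and the standard library are available. Lean on these libraries where they do the work, as an engineer would, in place of code of your own. Each camera call takes 0.05 s, during which the arm holds its last target.

## Working session

There is one attempt and no reset: what is moved stays moved. The work goes in short steps, Python scripts to look and compute and a tool call to move; the robot and the scene stay as the last step left them, time stands still between calls to the robot, and variables do not carry over. Pictures are saved under pics/ and viewed, and the job is handed in when it is done.

Besides the shell and the picture viewer there is one more tool, called after ">>>" as name([rows], argument=value, ...), one row to a line, values as JSON. apply_moves: Moves the arm, as the interface text tells. Its arguments: {"type":"object","properties":{"series":{"type":"array"}},"required":["series"]}

```bash
ls; mkdir -p pics; python3 - <<'E'
from workcell import r, eyes
import cv2
s=r.state(); print(s, r.tips_ahead)
for n in("scene","top"):
    cv2.imwrite(f"pics/{n}0.png",eyes.get_image(n)); c=eyes.calibration(n); print(n,c)
E
```

```text
pics
{'clock': 0.0, 'q': array([-1.33200052e+00,  2.76598893e-01,  1.50609415e+00, -1.23895882e-05,
        1.36070864e+00, -1.20994962e-01]), 'qd': array([-0.00052663, -0.0009167 , -0.00047855, -0.00096622,  0.00067616,
        0.00239428]), 'tau': array([-2.31751503e-03, -4.04591954e+01, -2.37236881e+01,  6.99692499e-02,
        3.43788019e-02, -1.33645353e-04]), 'tcp_pos': array([ 0.20231618, -0.5376827 ,  0.22961803]), 'eef_rot': array([[ 3.52080444e-01, -4.39666217e-04,  9.35969640e-01],
       [-9.35968018e-01,  1.75482172e-03,  3.52080658e-01],
       [-1.79725782e-03, -9.99998364e-01,  2.06324891e-04]]), 'wrist_force': array([-1.15441368, -0.9024663 ,  0.31421945]), 'torque': array([ 0.0166357 , -0.01333731,  0.02789658]), 'grip_width': 1.0005794647817148} 0.025
scene {'mtx': array([[490.91646148,   0.        , 319.5797657 ],
       [  0.        , 490.91646148, 197.14093363],
       [  0.        ,   0.        ,   1.        ]]), 'dist_coeffs': array([0.04476943, 0.        , 0.        , 0.        , 0.        ]), 'R': array([[-0.75818851, -0.65185914, -0.01516104],
       [-0.44964948,  0.53955081, -0.71182882],
       [ 0.47219227, -0.53288328, -0.70218934]]), 't': array([0.38863372, 0.36032372, 0.57743401])}
top {'mtx': array([[410.87975152,   0.        , 316.23989727],
       [  0.        , 410.87975152, 203.88652033],
       [  0.        ,   0.        ,   1.        ]]), 'dist_coeffs': array([-0.09300992,  0.        ,  0.        ,  0.        ,  0.        ]), 'R': array([[-0.00446471, -0.99974096, -0.02231788],
       [-0.99057429,  0.00747703, -0.1367723 ],
       [ 0.13690374,  0.02149687, -0.99035107]]), 't': array([-0.06114434,  0.5976608 ,  0.88182361])}
```

View pics/scene0.png

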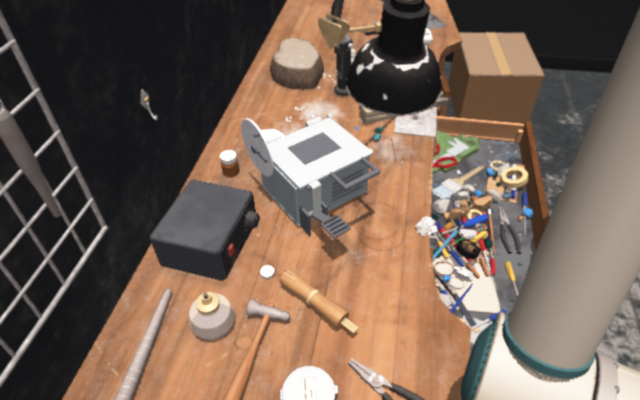

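View pics/top0.png

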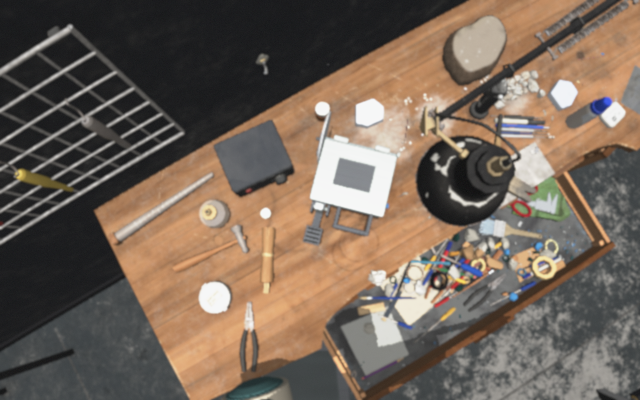

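```bash
python3 - <<'E'
import cv2
a=cv2.imread("pics/top0.png")[110:260,250:410]; cv2.imwrite("pics/topc.png",cv2.resize(a,None,fx=4,fy=4,interpolation=cv2.INTER_CUBIC))
a=cv2.imread("pics/scene0.png")[105:255,230:390]; cv2.imwrite("pics/scc.png",cv2.resize(a,None,fx=4,fy=4,interpolation=cv2.INTER_CUBIC))
E
```

```text
(no output)
```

View pics/topc.png

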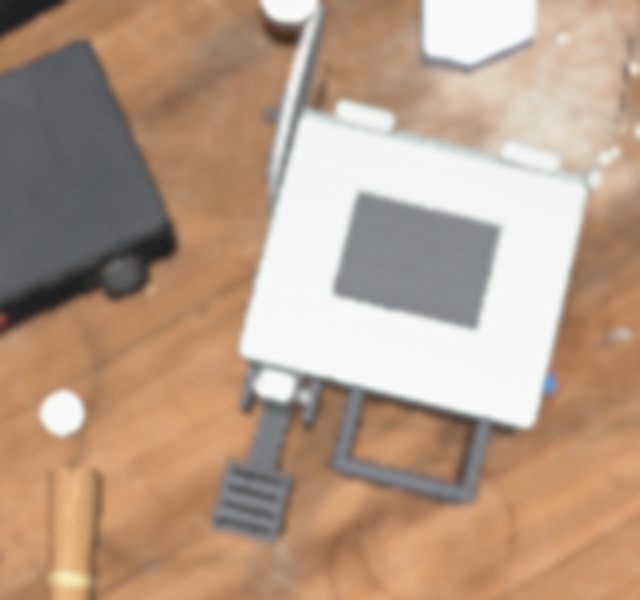

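View pics/scc.png

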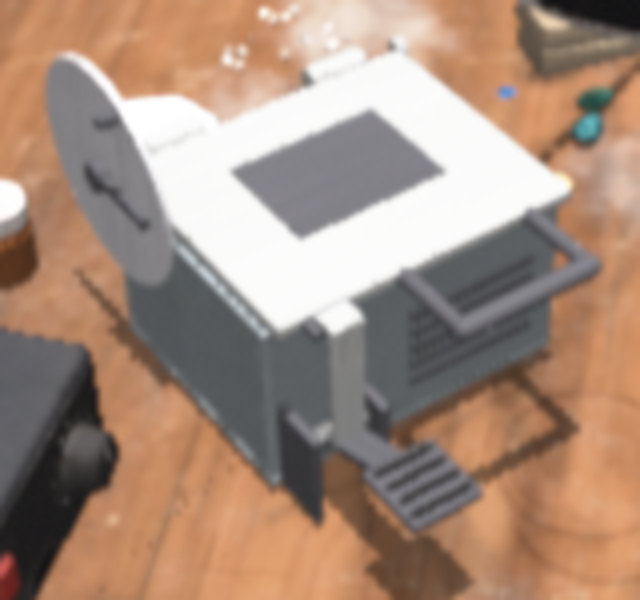

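```bash
cat > h.py <<'E'
import numpy as np, cv2
def ray(c,p):
    u=cv2.undistortPoints(np.array([[p]],float),c["mtx"],c["dist_coeffs"])[0,0]
    R=c["R"]; return -R.T@c["t"], R.T@np.r_[u,1]
def onz(c,p,z):
    o,d=ray(c,p); return o+d*(z-o[2])/d[2]
def tri(c1,p1,c2,p2):
    o1,d1=ray(c1,p1);o2,d2=ray(c2,p2);d1/=np.linalg.norm(d1);d2/=np.linalg.norm(d2)
    s=np.linalg.lstsq(np.c_[d1,-d2],o2-o1,rcond=None)[0]
    a=o1+d1*s[0];b=o2+d2*s[1];return (a+b)/2,np.linalg.norm(a-b)
def proj(c,X):
    return cv2.projectPoints(np.atleast_2d(X).astype(float),cv2.Rodrigues(c["R"])[0],c["t"],c["mtx"],c["dist_coeffs"])[0][:,0]
E
python3 - <<'E'
from h import *
from workcell import eyes
np.set_printoptions(precision=4,suppress=True)
T=eyes.calibration("top");S=eyes.calibration("scene")
pt=lambda p:((p[0]+.5)/4-.5+250,(p[1]+.5)/4-.5+110)
ps=lambda p:((p[0]+.5)/4-.5+230,(p[1]+.5)/4-.5+105)
P={"hL":((342,463),(463,322),.106),"hR":((470,493),(590,266),.106),"tread":((252,500),(423,487),.067),
"cFL":((242,355),(275,332),.110),"cFR":((533,428),(570,183),.110),"cBL":((302,110),(150,150),.110),"cBR":((587,182),(398,52),.11)}
W={}
for k,(a,b,z) in P.items():
    X,e=tri(T,pt(a),S,ps(b)); print(k,X,e,"top@z",onz(T,pt(a),z)[:2],"sc@z",onz(S,ps(b),z)[:2]); W[k]=(onz(T,pt(a),z)+onz(S,ps(b),z))/2
def yaw(a,b): d=W[a]-W[b]; return np.arctan2(-d[0],d[1]),np.linalg.norm(d)
print(yaw("hL","hR"),yaw("cFL","cFR"),yaw("cBL","cBR"))
d=W["cBL"]-W["cFL"];print(np.arctan2(d[1],d[0]),np.linalg.norm(d)); d=W["cBR"]-W["cFR"];print(np.arctan2(d[1],d[0]),np.linalg.norm(d))
E
```

```text
hL [ 0.5431 -0.1045  0.1117] 0.0012969268825670296 top@z [ 0.5431 -0.105 ] sc@z [ 0.5474 -0.109 ]
hR [ 0.5271 -0.1707  0.1065] 1.8720228326153506e-05 top@z [ 0.5271 -0.1708] sc@z [ 0.5274 -0.1712]
tread [ 0.5266 -0.0573  0.0622] 0.0008343232479619796 top@z [ 0.5267 -0.0572] sc@z [ 0.5236 -0.0541]
cFL [ 0.6005 -0.0528  0.1087] 0.0024468101855896936 top@z [ 0.5993 -0.0536] sc@z [ 0.6007 -0.0513]
cFR [ 0.5604 -0.2024  0.1149] 0.001930349911562017 top@z [ 0.5601 -0.2036] sc@z [ 0.5646 -0.2069]
cBL [ 0.7208 -0.0901  0.1229] 0.014395695337319644 top@z [ 0.7308 -0.0858] sc@z [ 0.7262 -0.1039]
cBR [ 0.6902 -0.2365  0.1078] 0.0013300423624321525 top@z [ 0.6902 -0.2357] sc@z [ 0.6876 -0.2344]
(np.float64(-0.27376466506976666), np.float64(0.06649584872277135)) (np.float64(-0.24157213927271926), np.float64(0.15738747568926373)) (np.float64(-0.2749915823235566), np.float64(0.1457332539400714))
-0.3188621709164558 0.13531436946605185
-0.23167132575633423 0.13004735989893895
```

```bash
python3 - <<'E'
from h import *
from workcell import eyes
from scipy.optimize import least_squares
np.set_printoptions(precision=4,suppress=True)
T=eyes.calibration("top");S=eyes.calibration("scene")
pt=lambda p:((p[0]+.5)/4-.5+250,(p[1]+.5)/4-.5+110)
ps=lambda p:((p[0]+.5)/4-.5+230,(p[1]+.5)/4-.5+105)
M={"hL":((342,463),(463,322),(-.179,.014,.106)),"hR":((470,493),(590,266),(-.179,-.054,.106)),
"cFL":((242,355),(275,332),(-.137,.078,.110)),"cFR":((533,428),(570,183),(-.137,-.078,.110)),"cBL":((302,110),None,(0,.078,.110)),"cBR":((587,182),(398,52),(0,-.078,.11))}
def w(p,m):
    c,s=np.cos(p[2]),np.sin(p[2]); return np.array([p[0]+c*m[0]-s*m[1],p[1]+s*m[0]+c*m[1],m[2]])
def f(p):
    o=[]
    for a,b,m in M.values():
        o+=list(proj(T,w(p,m))[0]-pt(a))
        if b: o+=list(proj(S,w(p,m))[0]-ps(b))
    return o
q=least_squares(f,[.71,-.16,-.25],loss="soft_l1"); print(q.x,np.array(f(q.x)))
x=q.x; h=w(x,(-.179,-.02,.106)); print("handle",h)
c,s=np.cos(x[2]),np.sin(x[2])
tr=np.array([.526,-.0565]); d=tr-x[:2]; print("tread in hinge frame",c*d[0]+s*d[1],-s*d[0]+c*d[1])
E
```

```text
[ 0.7131 -0.1621 -0.2493] [-0.3134 -0.0155  0.2677  2.5918 -0.2583  0.373   0.1675  0.5527 -0.4271
 -0.1353  1.0552 -0.1789  0.1315 -0.4889  0.5561  1.6214  0.3382 -0.7357
  0.8491 -1.6998 -1.4051 -1.9602]
handle [ 0.5347 -0.1373  0.106 ]
tread in hinge frame -0.20739338440949823 0.0561487940076992
```

```bash
cat >> h.py <<'E'
from scipy.spatial.transform import Rotation as Ro
HX=np.array([.7131,-.1621]);YAW=-.2493
c_,s_=np.cos(YAW),np.sin(YAW)
RD=np.array([[c_,0,-s_],[s_,0,c_],[0,-1,0]])
def bx(x,y,z): return np.array([HX[0]+c_*x-s_*y,HX[1]+s_*x+c_*y,z])
def plan(target,R=RD,n=None,step=45):
    from workcell import r
    s=r.state();p=s["tcp_pos"].copy();A=s["eef_rot"].copy();print("t",round(s["clock"],2),"tcp",p.round(4),"F",s["wrist_force"].round(1),"gw",round(s["grip_width"],3))
    rv=Ro.from_matrix(R@A.T).as_rotvec()
    if n is None:n=int(max(np.ceil(np.linalg.norm(target-p)*1000/step),np.ceil(np.linalg.norm(rv)/.13),1))
    d=(target-p)/n
    for i in range(n):
        print([(A.T@d*1000).round(1).tolist(),(A.T@rv/n).round(3).tolist()])
        A=Ro.from_rotvec(rv/n).as_matrix()@A
E
python3 -c "
from h import *
plan(bx(-.211,.056,.20))"
```

```text
t 0.1 tcp [ 0.2023 -0.5377  0.2297] F [ 0.3 -0.3  0.5] gw 0.997
[[-26.0, 2.3, 36.1], [-0.0, -0.074, -0.0]]
[[-23.3, 2.3, 37.9], [-0.0, -0.074, -0.0]]
[[-20.4, 2.3, 39.5], [-0.0, -0.074, -0.0]]
[[-17.4, 2.3, 40.9], [-0.0, -0.074, -0.0]]
[[-14.4, 2.3, 42.1], [-0.0, -0.074, -0.0]]
[[-11.2, 2.3, 43.1], [-0.0, -0.074, -0.0]]
[[-8.0, 2.3, 43.8], [-0.0, -0.074, -0.0]]
[[-4.7, 2.3, 44.3], [-0.0, -0.074, -0.0]]
[[-1.5, 2.3, 44.5], [-0.0, -0.074, -0.0]]
[[1.8, 2.3, 44.5], [-0.0, -0.074, -0.0]]
[[5.1, 2.3, 44.2], [-0.0, -0.074, -0.0]]
[[8.4, 2.3, 43.7], [-0.0, -0.074, -0.0]]
[[11.6, 2.3, 43.0], [-0.0, -0.074, -0.0]]
```

>>> apply_moves([
  [[-26,0,36],[0,-0.074,0],0],
  [[-23,0,38],[0,-0.074,0],0],
  [[-20,0,39],[0,-0.074,0],0],
  [[-17,0,41],[0,-0.074,0],0],
  [[-14,0,42],[0,-0.074,0],0],
  [[-11,0,43],[0,-0.074,0],0],
  [[-8,0,44],[0,-0.074,0],0],
  [[-5,0,44],[0,-0.074,0],0],
  [[-2,0,44],[0,-0.074,0],0],
  [[2,0,44],[0,-0.074,0],0],
])

```text
clock: 1.1
tcp_pos: [0.4483, -0.1575, 0.2255]
eef_rot: [[0.899, -0.004, 0.438], [-0.438, 0.005, 0.899], [-0.005, -1.0, 0.003]]
wrist_force: [0.3, -0.5, 1.1]
grip_width: 0.186
```

```bash
python3 -c "
from h import *
plan(bx(-.211,.056,.16))"
```

```text
t 1.1 tcp [ 0.4483 -0.1575  0.2255] F [ 0.3 -0.5  1.1] gw 0.186
[[5.6, 16.4, 30.9], [-0.001, -0.051, -0.001]]
[[7.2, 16.4, 30.6], [-0.001, -0.051, -0.001]]
[[8.7, 16.4, 30.2], [-0.001, -0.051, -0.001]]
[[10.2, 16.4, 29.8], [-0.001, -0.051, -0.001]]
```

>>> apply_moves([
  [[6,6,31],[0,-0.051,0],0],
  [[7,10,31],[0,-0.051,0],0],
  [[9,16,30],[0,-0.051,0],0],
  [[10,16,30],[0,-0.051,0],0],
  [[0,0,0],[0,0,0],0],
])

```text
clock: 1.6
tcp_pos: [0.5264, -0.0452, 0.1754]
eef_rot: [[0.973, -0.003, 0.23], [-0.23, 0.006, 0.973], [-0.004, -1.0, 0.005]]
wrist_force: [-0.6, -0.5, -0.2]
grip_width: 0.005
```

```bash
python3 -c "
from h import *
plan(bx(-.211,.056,.115))
from workcell import eyes
cv2.imwrite('pics/s1.png',eyes.get_image('scene')[60:300,180:500]);cv2.imwrite('pics/w1.png',eyes.get_image('wrist'))
a=cv2.imread('pics/s1.png');cv2.imwrite('pics/s1.png',cv2.resize(a,None,fx=2,fy=2))"
```

```text
t 1.6 tcp [ 0.5264 -0.0452  0.1754] F [-0.6 -0.5 -0.2] gw 0.005
[[-0.6, 30.2, -5.8], [-0.002, 0.009, -0.002]]
[[-0.6, 30.2, -5.7], [-0.002, 0.009, -0.002]]
```

View pics/s1.png

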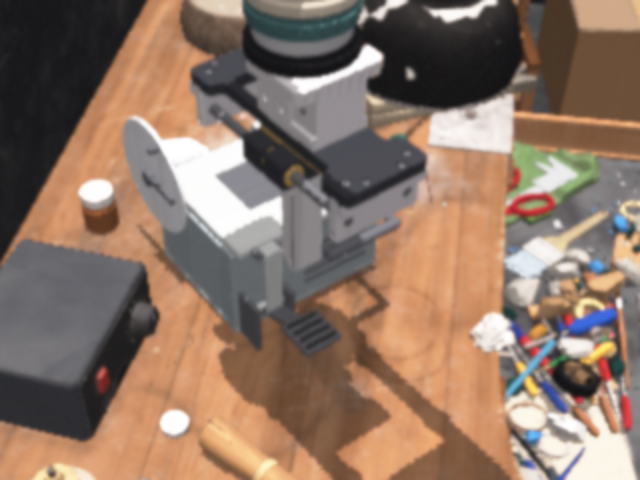

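View pics/w1.png

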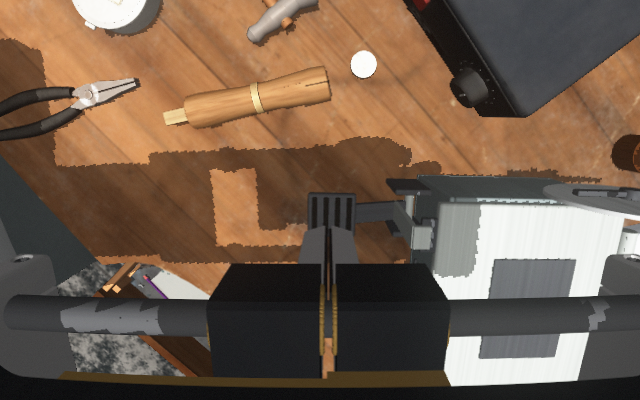

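>>> apply_moves([
  [[0,30,-6],[0,0,0],0],
  [[0,28,-5],[0,0,0],0],
  [[0,0,0],[0,0,0],0],
])

```text
clock: 2.0
tcp_pos: [0.5233, -0.062, 0.1207]
eef_rot: [[0.972, 0.003, 0.236], [-0.236, 0.0, 0.972], [0.003, -1.0, 0.001]]
wrist_force: [0.2, 0.6, 0.1]
grip_width: 0.008
```

```bash
python3 -c "
from h import *
plan(bx(-.211,.056,.095))
from workcell import eyes
cv2.imwrite('pics/w2.png',eyes.get_image('wrist')[150:330,240:480])
a=cv2.imread('pics/w2.png');cv2.imwrite('pics/w2.png',cv2.resize(a,None,fx=3,fy=3))"
```

```text
t 2.0 tcp [ 0.5233 -0.062   0.1207] F [0.2 0.6 0.1] gw 0.008
[[-2.4, 25.7, 5.9], [-0.001, 0.011, 0.003]]
```

View pics/w2.png

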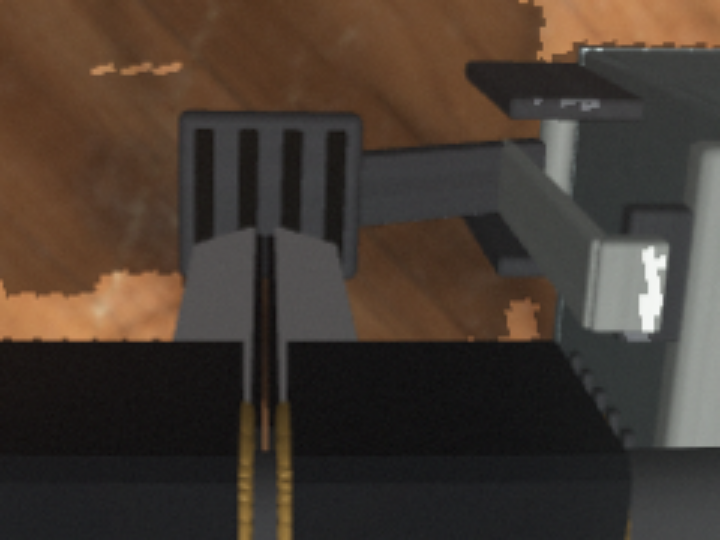

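>>> apply_moves([
  [[-1,15,6],[0,0,0],0],
  [[0,12,0],[0,0,0],0],
  [[0,0,0],[0,0,0],0],
  [[0,10,0],[0,0,0],0],
  [[0,8,0],[0,0,0],0],
])

```text
clock: 2.55
tcp_pos: [0.5276, -0.0592, 0.084]
eef_rot: [[0.971, 0.014, 0.24], [-0.24, -0.003, 0.971], [0.015, -1.0, 0.001]]
wrist_force: [-8.8, 3.1, 10.6]
grip_width: 0.006
```

```bash
python3 -c "
from h import *
plan(bx(-.211,.056,.073))"
```

```text
t 2.55 tcp [ 0.5276 -0.0592  0.084 ] F [-8.8  3.1 10.6] gw 0.006
[[-6.0, 10.9, 2.1], [-0.001, 0.007, 0.015]]
```

>>> apply_moves([
  [[-5,7,0],[0,0,0.01],0],
  [[-3,6,0],[0,0,0.01],0],
  [[0,5,0],[0,0,0],0],
])

```text
clock: 2.85
tcp_pos: [0.5254, -0.0587, 0.0737]
eef_rot: [[0.971, 0.008, 0.24], [-0.24, -0.001, 0.971], [0.008, -1.0, 0.001]]
wrist_force: [-15.7, 4.3, 52.2]
grip_width: 0.006
```

```bash
python3 -c "
from h import *
plan(bx(-.211,.056,.073))
from workcell import eyes
cv2.imwrite('pics/s3.png',cv2.resize(eyes.get_image('scene')[90:260,210:420],None,fx=3,fy=3))"
```

```text
t 2.85 tcp [ 0.5254 -0.0587  0.0737] F [-15.7   4.3  52.2] gw 0.006
[[-3.6, 0.7, 2.1], [-0.001, 0.006, 0.008]]
```

View pics/s3.png

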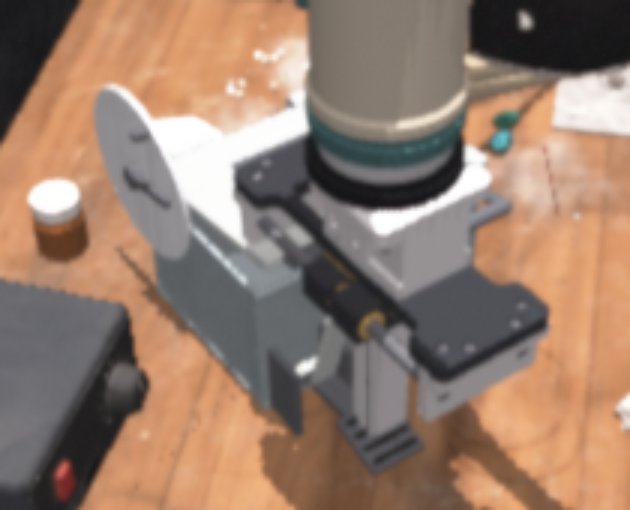

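>>> apply_moves([
  [[0,3,0],[0,0,0],0],
  [[0,3,0],[0,0,0],0],
  [[0,3,0],[0,0,0],0],
  [[0,3,0],[0,0,0],0],
])

```text
clock: 3.3
tcp_pos: [0.5251, -0.0587, 0.0746]
eef_rot: [[0.971, 0.014, 0.24], [-0.24, -0.003, 0.971], [0.014, -1.0, 0.001]]
wrist_force: [-5.8, 1.9, 20.4]
grip_width: 0.005
```

```bash
python3 -c "
from h import *
plan(bx(-.211,.056,.073))
from workcell import eyes
cv2.imwrite('pics/s4.png',cv2.resize(eyes.get_image('wrist')[100:330,200:520],None,fx=2,fy=2))"
```

```text
t 3.3 tcp [ 0.5251 -0.0587  0.0746] F [-5.8  1.9 20.4] gw 0.005
[[-3.3, 1.5, 2.2], [-0.001, 0.007, 0.014]]
```

View pics/s4.png

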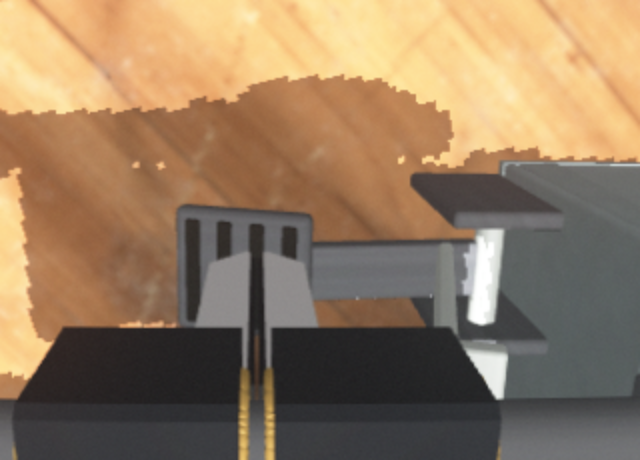

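>>> apply_moves([
  [[0,4,0],[0,0,0],0],
  [[0,4,0],[0,0,0],0],
  [[0,-10,0],[0,0,0],0],
  [[0,-20,0],[0,0,0],0],
  [[-10,-35,0],[0,0,0],20],
  [[-20,-40,0],[0,0,0],40],
  [[-20,-40,0],[0,0,0],50],
  [[0,-20,0],[0,0,0],50],
])

```text
clock: 4.15
tcp_pos: [0.4741, -0.0469, 0.2458]
eef_rot: [[0.97, 0.024, 0.24], [-0.24, -0.006, 0.971], [0.024, -1.0, -0.0]]
wrist_force: [1.3, 0.0, 1.0]
grip_width: 0.309
```

```bash
python3 -c "
from h import *
plan(bx(-.23,-.02,.23))
from workcell import eyes
for n in ('scene','top','wrist'): cv2.imwrite(f'pics/{n}5.png',eyes.get_image(n))
cv2.imwrite('pics/tc5.png',cv2.resize(cv2.imread('pics/top5.png')[110:260,250:410],None,fx=4,fy=4))
cv2.imwrite('pics/sc5.png',cv2.resize(cv2.imread('pics/scene5.png')[70:260,210:420],None,fx=3,fy=3))"
```

```text
t 4.15 tcp [ 0.4741 -0.0469  0.2458] F [1.3 0.  1. ] gw 0.309
[[14.6, 8.2, -36.4], [-0.0, 0.003, 0.012]]
[[14.8, 8.1, -36.4], [-0.0, 0.003, 0.012]]
```

View pics/sc5.png

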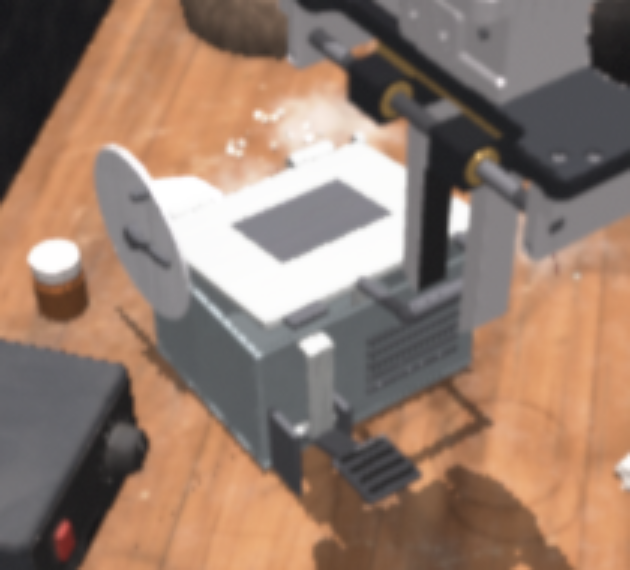

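View pics/wrist5.png

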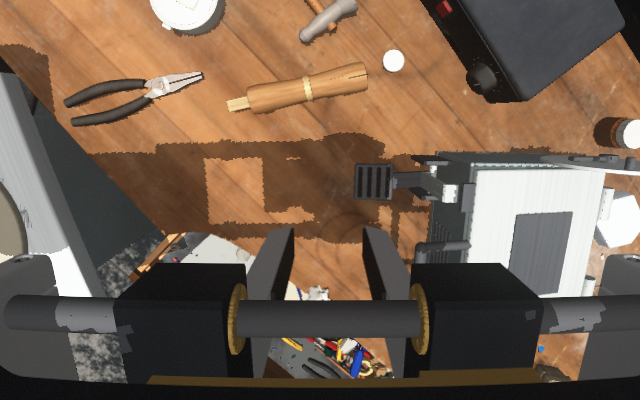

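>>> apply_moves([
  [[15,0,-36],[0,0,0.012],34],
  [[15,0,-36],[0,0,0.012],34],
  [[20,0,0],[0,0,0],34],
  [[20,10,0],[0,0,0],34],
  [[0,0,0],[0,0,0],34],
])

```text
clock: 4.8
tcp_pos: [0.5255, -0.1365, 0.2242]
eef_rot: [[0.971, -0.012, 0.239], [-0.239, 0.005, 0.971], [-0.013, -1.0, 0.002]]
wrist_force: [0.2, 0.9, 0.2]
grip_width: 0.359
```

```bash
python3 -c "
from h import *
plan(bx(-.177,-.02,.185))
from workcell import eyes
T=eyes.calibration('top')
for n in ('scene','wrist','top'):
  im=eyes.get_image(n); C=eyes.calibration(n)
  for y in (.014,-.020,-.054):
    p=proj(C,bx(-.177,y,.133))[0]; print(n,y,p.round()); cv2.circle(im,tuple(int(v) for v in p.round()),2,(0,0,255),-1)
  cv2.imwrite(f'pics/{n}6.png',im)
cv2.imwrite('pics/sc6.png',cv2.resize(cv2.imread('pics/scene6.png')[70:260,210:420],None,fx=3,fy=3))"
```

```text
t 4.8 tcp [ 0.5255 -0.1365  0.2242] F [0.2 0.9 0.2] gw 0.359
[[11.7, 39.1, 1.3], [-0.002, 0.008, -0.013]]
scene 0.014 [345. 175.]
scene -0.02 [362. 167.]
scene -0.054 [378. 159.]
wrist 0.014 [349. 162.]
wrist -0.02 [348. 208.]
wrist -0.054 [347. 251.]
top 0.014 [335. 223.]
top -0.02 [352. 227.]
top -0.054 [368. 231.]
```

View pics/sc6.png

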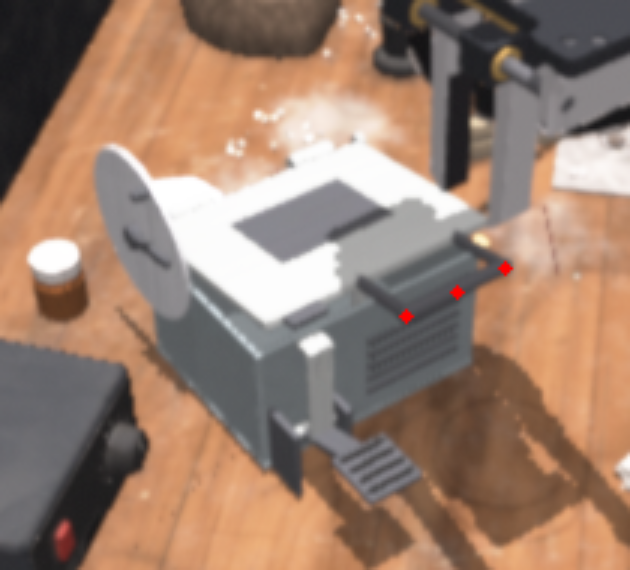

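View pics/wrist6.png

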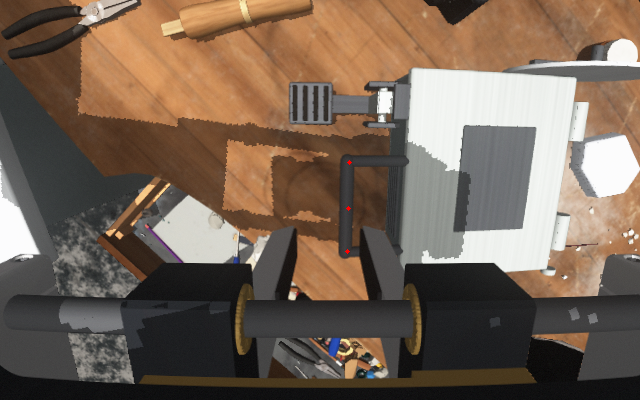

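>>> apply_moves([
  [[12,20,1],[0,0,-0.013],34],
  [[0,20,0],[0,0,0],34],
  [[0,0,0],[0,0,0],34],
])

```text
clock: 5.25
tcp_pos: [0.5337, -0.1352, 0.1868]
eef_rot: [[0.972, 0.003, 0.237], [-0.237, 0.001, 0.972], [0.002, -1.0, 0.002]]
wrist_force: [-0.2, -0.5, 0.6]
grip_width: 0.359
```

```bash
python3 -c "
from h import *
plan(bx(-.177,-.02,.137),n=3)
from workcell import eyes
cv2.imwrite('pics/w7.png',eyes.get_image('wrist'))"
```

```text
t 5.25 tcp [ 0.5337 -0.1352  0.1868] F [-0.2 -0.5  0.6] gw 0.359
[[1.1, 16.6, -0.6], [-0.001, 0.003, 0.001]]
[[1.1, 16.6, -0.6], [-0.001, 0.003, 0.001]]
[[1.2, 16.6, -0.6], [-0.001, 0.003, 0.001]]
```

View pics/w7.png

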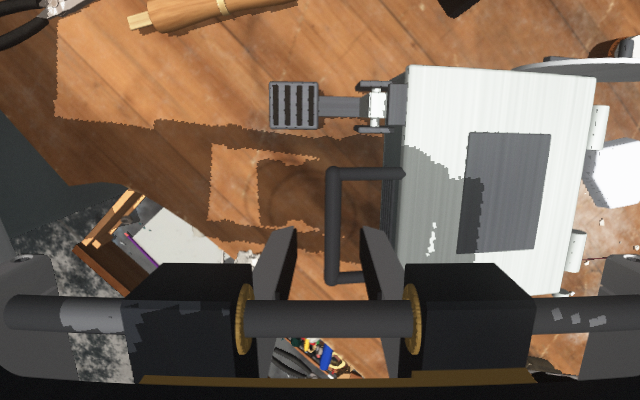

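>>> apply_moves([
  [[1,16,0],[0,0,0],34],
  [[1,16,-1],[0,0,0],34],
  [[1,14,0],[0,0,0],34],
  [[0,2,0],[0,0,0],34],
])

```text
clock: 5.7
tcp_pos: [0.539, -0.1369, 0.1456]
eef_rot: [[0.972, 0.014, 0.235], [-0.235, -0.003, 0.972], [0.015, -1.0, 0.0]]
wrist_force: [-0.0, -0.1, 0.5]
grip_width: 0.361
```

```bash
python3 -c "
from h import *
plan(bx(-.177,-.02,.137),n=1)
from workcell import eyes
cv2.imwrite('pics/w8.png',eyes.get_image('wrist'))
cv2.imwrite('pics/s8.png',cv2.resize(eyes.get_image('scene')[70:260,250:460],None,fx=3,fy=3))"
```

```text
t 5.7 tcp [ 0.539  -0.1369  0.1456] F [-0.  -0.1  0.5] gw 0.361
[[-2.2, 8.6, -1.5], [-0.0, 0.012, 0.015]]
```

View pics/w8.png

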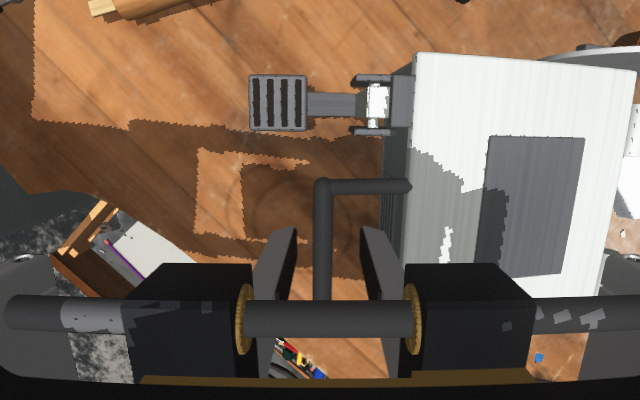

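View pics/s8.png

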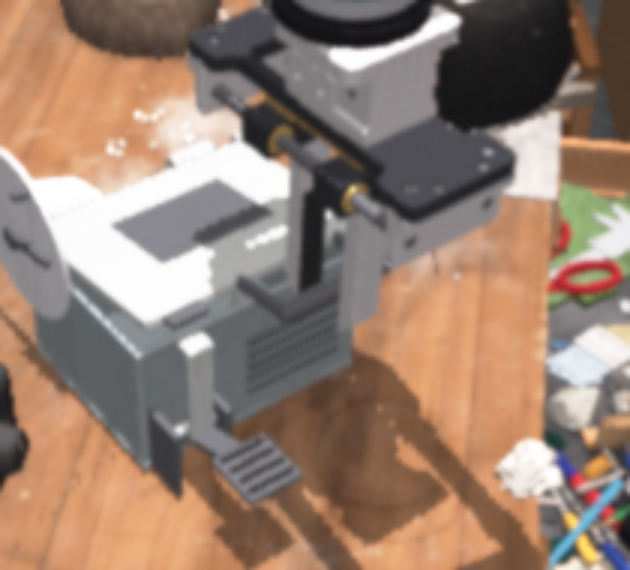

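>>> apply_moves([
  [[-2,8,-1],[0,0,0.015],34],
  [[0,3,0],[0,0,0],24],
  [[0,0,0],[0,0,0],0],
  [[0,0,0],[0,0,0],0],
  [[0,0,0],[0,0,0],0],
  [[0,0,0],[0,0,0],0],
])

```text
clock: 6.4
tcp_pos: [0.5359, -0.1375, 0.1376]
eef_rot: [[0.972, -0.001, 0.235], [-0.235, -0.001, 0.972], [-0.001, -1.0, -0.001]]
wrist_force: [1.4, -0.6, -0.2]
grip_width: 0.094
```

```bash
python3 -c "
from h import *
plan(bx(-.177,-.02,.137),n=1)"
```

```text
t 6.4 tcp [ 0.5359 -0.1375  0.1376] F [ 1.4 -0.6 -0.2] gw 0.094
[[0.8, 0.6, -0.1], [0.001, 0.012, -0.001]]
```

```bash
cat >> h.py <<'E'
OFF=.0046
def ang():
    from workcell import r
    p=r.state()["tcp_pos"]; d=p[:2]-HX; x=c_*d[0]+s_*d[1]; y=-s_*d[0]+c_*d[1]; z=p[2]-.106-OFF
    print("theta",round(np.arctan2(z,-x),3),"rad",round(np.hypot(x,z),4),"y",round(y,4))
    return np.arctan2(z,-x),y
def arc(t1,n):
    from workcell import r
    s=r.state();print(s["clock"],s["wrist_force"].round(1),round(s["grip_width"],3)); t0,y=ang(); A=s["eef_rot"]; rv=Ro.from_matrix(RD@A.T).as_rotvec()
    print("turn",(A.T@rv).round(3)); p=s["tcp_pos"]
    for i in range(1,n+1):
        t=t0+(t1-t0)*i/n; q=bx(-.179*np.cos(t),y,.106+OFF+.179*np.sin(t)); print((A.T@(q-p)*1000).round(1)); p=q
E
python3 -c "
from h import *
arc(.6,6)"
```

```text
6.4 [ 1.4 -0.6 -0.2] 0.094
theta 0.151 rad 0.1798 y -0.0199
turn [ 0.001  0.012 -0.001]
[  3.3 -13.   -0.1]
[  3.5 -12.9  -0.1]
[  4.4 -12.6  -0.1]
[  5.4 -12.3  -0.1]
[  6.3 -11.8  -0.1]
[  7.1 -11.3  -0.1]
```

>>> apply_moves([
  [[3,-13,0],[0,0,0],0],
  [[3.5,-13,0],[0,0,0],0],
  [[4.5,-12.5,0],[0,0,0],0],
  [[5.5,-12,0],[0,0,0],0],
  [[6,-12,0],[0,0,0],0],
  [[7,-11,0],[0,0,0],0],
])

```text
clock: 7.0
tcp_pos: [0.562, -0.1443, 0.209]
eef_rot: [[0.972, -0.011, 0.236], [-0.236, 0.002, 0.972], [-0.012, -1.0, -0.001]]
wrist_force: [-1.8, -0.4, -2.9]
grip_width: 0.093
```

```bash
python3 -c "
from h import *
arc(.95,6)
from workcell import eyes
cv2.imwrite('pics/s9.png',cv2.resize(eyes.get_image('scene')[30:260,200:460],None,fx=2.5,fy=2.5))"
```

```text
7.0 [-1.8 -0.4 -2.9] 0.093
theta 0.578 rad 0.1801 y -0.02
turn [ 0.001  0.011 -0.012]
[ 7.2 -8.6 -0.1]
[ 6.8 -8.8 -0.1]
[ 7.3 -8.3 -0.1]
[ 7.8 -7.9 -0.1]
[ 8.3 -7.4 -0.1]
[ 8.7 -6.8 -0.1]
```

View pics/s9.png

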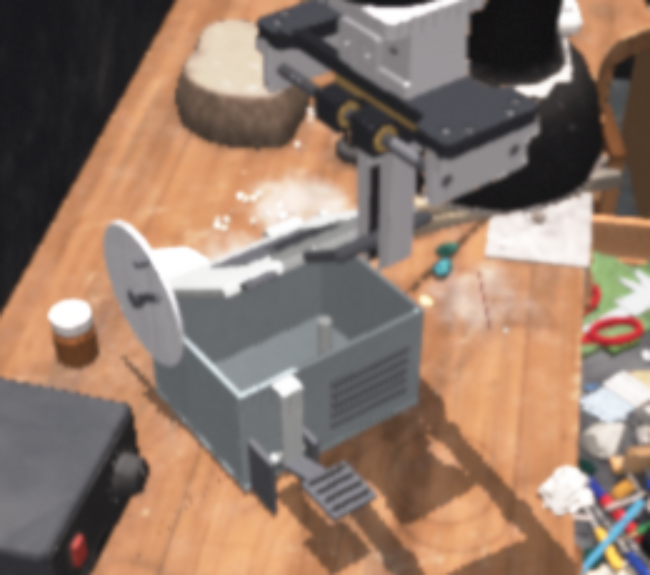

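```bash
python3 -c "
from h import *
from workcell import eyes
print(tri(eyes.calibration('top'),(465,182),eyes.calibration('scene'),(395,75)))"
```

```text
(array([ 0.62216128, -0.35618321,  0.17075944]), np.float64(0.0049042284967888965))
```

>>> apply_moves([
  [[7,-8.5,0],[0,0,-0.01],0],
  [[7,-8.5,0],[0,0,0],0],
  [[7.5,-8,0],[0,0,0],0],
  [[8,-8,0],[0,0,0],0],
  [[8,-7,0],[0,0,0],0],
  [[8.5,-7,0],[0,0,0],0],
])

```text
clock: 7.65
tcp_pos: [0.6069, -0.156, 0.259]
eef_rot: [[0.972, -0.006, 0.237], [-0.237, -0.001, 0.972], [-0.006, -1.0, -0.003]]
wrist_force: [-1.3, -0.4, -1.8]
grip_width: 0.092
```

```bash
python3 -c "
from h import *
arc(1.27,6)"
```

```text
7.65 [-1.3 -0.4 -1.8] 0.092
theta 0.958 rad 0.1815 y -0.0203
turn [ 0.003  0.01  -0.006]
[ 9.2 -3.2 -0.1]
[ 8.  -4.8 -0.1]
[ 8.2 -4.4 -0.1]
[ 8.4 -3.9 -0.1]
[ 8.6 -3.5 -0.1]
[ 8.8 -3.  -0.1]
```

>>> apply_moves([
  [[9,-4,0],[0,0,0],0],
  [[8,-4.5,0],[0,0,0],0],
  [[8,-4,0],[0,0,0],0],
  [[8.5,-4,0],[0,0,0],0],
  [[8.5,-3.5,0],[0,0,0],0],
  [[8.5,-3,0],[0,0,0],0],
])

```text
clock: 8.25
tcp_pos: [0.6622, -0.1704, 0.287]
eef_rot: [[0.971, 0.003, 0.237], [-0.237, -0.006, 0.971], [0.004, -1.0, -0.005]]
wrist_force: [-0.1, -0.7, -0.3]
grip_width: 0.095
```

```bash
python3 -c "
from h import *
arc(1.27,2)
from workcell import eyes
cv2.imwrite('pics/s10.png',cv2.resize(eyes.get_image('scene')[30:260,200:460],None,fx=2.5,fy=2.5))"
```

```text
8.25 [-0.1 -0.7 -0.3] 0.095
theta 1.309 rad 0.1827 y -0.0206
turn [0.005 0.01  0.004]
[-2.4  4.5  0. ]
[-3.4  1.   0. ]
```

View pics/s10.png

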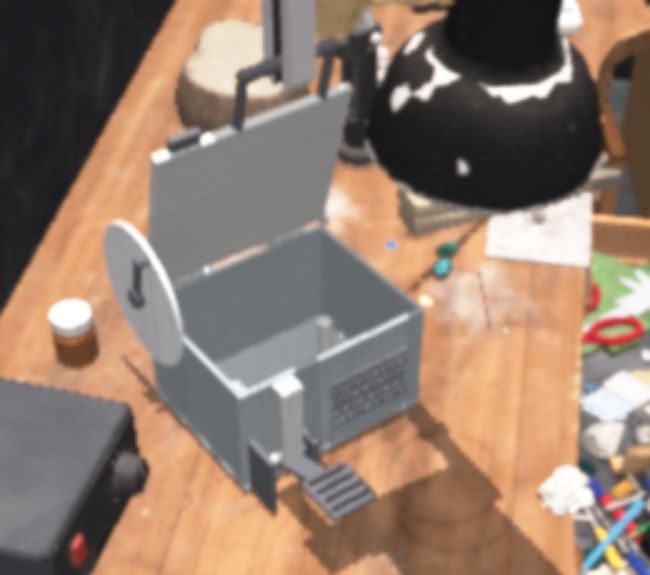

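>>> apply_moves([
  [[0,0,0],[0,0,0],0],
  [[0,0,0],[0,0,0],0],
  [[0,0,0],[0,0,0],0],
  [[0,0,0],[0,0,0],0],
])

```text
clock: 8.7
tcp_pos: [0.6661, -0.1715, 0.2881]
eef_rot: [[0.971, 0.011, 0.237], [-0.237, -0.008, 0.971], [0.013, -1.0, -0.005]]
wrist_force: [-0.7, -0.4, -1.0]
grip_width: 0.095
```

```bash
python3 -c "
from h import *
OFF=.0083
arc(.98,10)
from workcell import eyes
cv2.imwrite('pics/s11.png',cv2.resize(eyes.get_image('scene')[100:200,230:290],None,fx=6,fy=6,interpolation=2))"
```

```text
8.7 [-0.7 -0.4 -1. ] 0.095
theta 1.332 rad 0.1827 y -0.0207
turn [0.005 0.01  0.013]
[-5.3  5.1  0.1]
[-6.1  1.7  0.1]
[-6.   1.9  0.1]
[-5.9  2.2  0.1]
[-5.8  2.4  0.1]
[-5.8  2.6  0.1]
[-5.7  2.8  0.1]
[-5.6  3.   0.1]
[-5.5  3.2  0.1]
[-5.3  3.3  0.1]
```

View pics/s11.png

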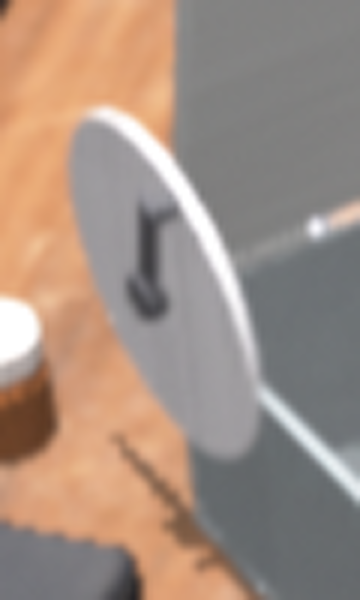

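>>> apply_moves([
  [[-6,2,0],[0,0,0.006],0],
  [[-6,1.7,0],[0,0,0],0],
  [[-6,2,0],[0,0,0],0],
  [[-6,2,0],[0,0,0],0],
  [[-6,2.4,0],[0,0,0],0],
  [[-6,2.6,0],[0,0,0],0],
  [[-6,3,0],[0,0,0],0],
])

```text
clock: 9.45
tcp_pos: [0.6253, -0.1609, 0.2727]
eef_rot: [[0.971, 0.016, 0.237], [-0.237, -0.008, 0.972], [0.017, -1.0, -0.004]]
wrist_force: [0.5, 0.1, 1.3]
grip_width: 0.096
```

```bash
python3 -c "
from h import *
arc(.98,3)"
```

```text
9.45 [0.5 0.1 1.3] 0.096
theta 1.086 rad 0.1832 y -0.0205
turn [0.004 0.01  0.017]
[-3.7  6.7  0.1]
[-5.5  3.1  0.1]
[-5.4  3.3  0.1]
```

>>> apply_moves([
  [[-5,3,0],[0,0,0.006],0],
  [[-5,3.3,0],[0,0,0],0],
  [[-4,3,0],[0,0,0],0],
  [[0,0,0],[0,0,0],0],
  [[0,0,0],[0,0,0],0],
  [[0,0,0],[0,0,0],0],
])

```text
clock: 10.05
tcp_pos: [0.6085, -0.1564, 0.262]
eef_rot: [[0.972, 0.006, 0.237], [-0.237, -0.005, 0.972], [0.007, -1.0, -0.003]]
wrist_force: [-0.6, 0.5, 1.3]
grip_width: 0.094
```

```bash
python3 -c "
from h import *
ang()
from workcell import eyes,r
im=eyes.get_image('scene');C=eyes.calibration('scene')
a=cv2.resize(im[30:260,200:460],None,fx=3,fy=3,interpolation=2)[:600]
for t,col in((.85,(255,0,0)),(.98,(0,255,0)),(1.11,(0,0,255))):
  for y in (.014,-.054):
    q=[proj(C,bx(-R*np.cos(t),y,.106+R*np.sin(t)))[0] for R in(.137,.179)]
    q=[tuple(int(v) for v in ((p-[200,30]+.5)*3)) for p in q]; cv2.line(a,q[0],q[1],col,1)
cv2.imwrite('pics/s12.png',a)
cv2.imwrite('pics/w12.png',eyes.get_image('wrist'))
ang()
print(r.state()['clock'],r.state()['qd'].round(3))"
```

```text
theta 0.975 rad 0.183 y -0.0203
theta 0.975 rad 0.183 y -0.0202
10.15 [ 0.002 -0.001 -0.001  0.001  0.001  0.001]
```

View pics/s12.png

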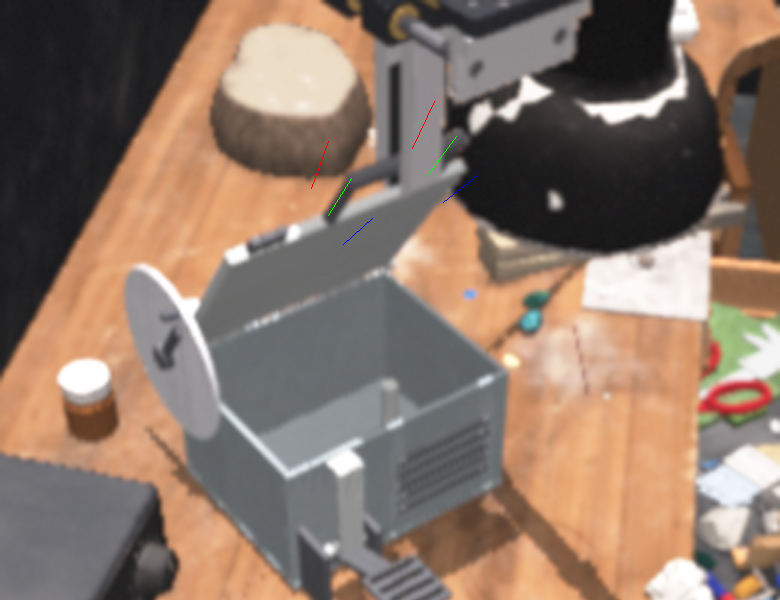

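View pics/w12.png

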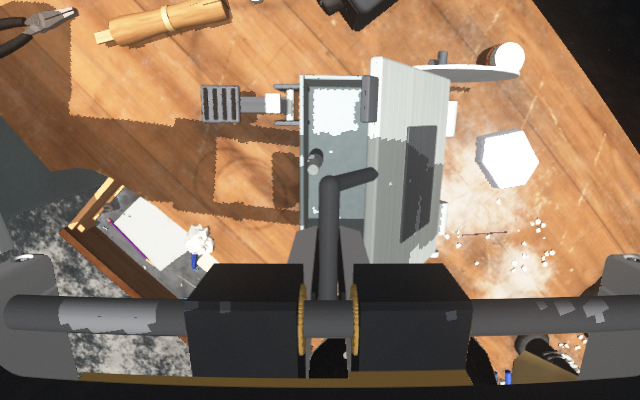

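The fingers hold the bar, and the handle arms in the scene picture (left arm at about 340,195, right arm hidden by the finger) lie on the overlay drawn for 0.98 rad. The pointer sits short of the stud, the pedal is up and the joint speeds are about zero.

```bash
python3 -c "
from workcell import r
print(r.finish_job()); s=r.state(); print(s['clock'],s['tcp_pos'],s['grip_width'])"
```

```text
the job is handed in; nothing more can be done
None
the job is handed in; nothing more can be done
```

The job is handed in at about 10.2 s, with the gripper still holding the cover just below its balance point. No verdict came back.

- **Pedal:** I pressed it down to its stop. The force rose to 52 N and was 20 N at the end of a hold of about 0.4 s, well above the 11 N needed there. The cover popped ajar and the pedal came back up.
- **Past the balance point:** I took the handle with the tool pointing down and raised the cover to about 1.31–1.33 rad. I held it there about 0.4 s, and the picture showed the pointer beyond the stud.
- **Final hold:** I brought it back to 0.975 rad by arm geometry, about 10° short of the stud. An overlay on the scene picture agreed, and joint speeds were at most 0.002 rad/s. The fingers were still closed on the bar, at a grip opening of about 9 mm for the 10 mm bar.
- **Other things on the bench:** the ring clamp was in the same place in all pictures, and so was the plaster disc while it was in view. I did not measure the final positions of the ring clamp, the disc or the casting. I never located the casting for certain; I took it to be the white lump well clear on the right.

One small disagreement: the measured radius from tool to hinge grew from 180 to 183 mm during the swing. The bar probably slid a few millimetres in the fingers, or the fitted hinge position is slightly off. Either would change the angle by only about 0.02 rad.

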